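Hang a dried pipette back on the crowded pipette stand

TASK

Take the dry pipette out of the drying rack and hang it by its finger hook on the one empty hanger of the pipette stand, between the other pipettes and without knocking them. The hanger's notched saddle may sit a little to one side, so rest the hook on it lightly and feel along for the notch without forcing it, then lower the pipette fully home in the notch before you let go, and leave it hanging straight by itself.

Things in the scene. Friction and masses are not known exactly. Their poses are not given: they have to be found in the camera images.
- pipette: The pipette to hang, white, 228 mm long, 0.10 to 0.17 kg, upright in the drying rack. Origin at its nozzle end, on its axis; z up along it, x from its front to its back, where the finger hook is. From 0 to 85 mm up a round nozzle and shaft (16 mm across), from 85 to 212 mm the handle, a block 30 mm deep (x) and 28 mm wide (y) with flat front and back, then the plunger button to 228 mm.
- pipette_mid (a point): Centre of the pipette, on its axis, 114 mm above the nozzle end; same axes. Good grip: 76 mm above this point (free from 55 to 98 mm, between hook and handle top), on the handle's front and back faces (30 mm apart along x): so gripped, the fingers keep out of the gaps to the neighbours (20 mm or more), whose tops end level with this one's when it hangs.
- pipette_hook (a point): Middle of the underside of the finger hook's bridge; same axes, 21 mm behind (x) and 44 mm above pipette_mid. The bridge, 12 mm wide (y) and 7 mm thick, runs straight back from the handle to a tip that reaches 15 mm below this point. The throat between handle and tip is 12 mm wide: 6 mm either way along x from this point.
- dryrack: Drying rack, fixed: white perforated table 110 x 170 mm, 90 mm high, six 20 mm holes; origin under its middle, on the bench. The pipette's shaft goes 85 mm down a hole (2 mm play all round) and the handle rests on the plate, so it must be drawn straight up by at least 90 mm. A capped tube stands in another hole, its cap 16 mm above the plate.
- stand: Pipette stand, fixed: base 150 x 380 mm, two end cheeks 175 mm high, and a rail along y with five hangers about 68 mm apart, four taken. Origin on the bench, half-way along, in the plane of the hanger plates; x points to the back, where the rail and the hook tips are. The pipettes hang on the -x side; tops 258 mm above the bench.
- hanger: The one empty hanger, one of the inner three: a clip fixed on the rail with an upright notched steel saddle plate, 6 mm thick (x). Origin: middle of the clip's width and of the plate's thickness, at the height of the notch floor, 188 mm above the bench. Axes as the stand's. Hung home, pipette_hook is at this height, over the plate, the hook's tip behind it and the pipette's x along this x.
- hanger_top (a point): Point 10 mm above the hanger's origin, at the height of the saddle plate's top edge. The plate is 46 mm wide (y), 70 mm high, with a notch 14.4 mm wide and 10 mm deep at its middle. The saddle is adjustable along the rail: plate and notch sit up to 13 mm to either side (y) of this point, not measured. It is stiff (15 N to shift) and need not be shifted. Plate and hook are rigid: over 20 N is forcing it.
- neighbour1_mid (a point): Mid-point (114 mm above the nozzle end) of a pipette of the same outer size hanging on the stand; not to be knocked. At the stand's -y end.
- neighbour2_mid (a point): Mid-point (114 mm above the nozzle end) of a pipette of the same outer size hanging on the stand; not to be knocked. On one of the inner three hangers.
- neighbour3_mid (a point): Mid-point (114 mm above the nozzle end) of a pipette of the same outer size hanging on the stand; not to be knocked. On one of the inner three hangers.
- neighbour4_mid (a point): Mid-point (114 mm above the nozzle end) of a pipette of the same outer size hanging on the stand; not to be knocked. At the stand's +y end.
Not all that is in view belongs to the job. Leave any brown look-alike of the pipette alone.

How it is judged:
By the outcome, as a careful person would: the job done as asked, in the order asked, and still so for the second after the job is handed in, with the robot touching nothing.
It also fails if it takes over 72 s, if anything falls off the work surface, if the arm or the gripper's body presses on something with over 40 N, if the wrist force passes 120 N, or if a joint passes its speed limit or range.

ROBOT

A 7-joint arm with a two-finger parallel gripper is mounted at the origin on the work surface. World frame = base frame: x ahead of the robot, y to its left, z up, the work surface at z = 0. Lengths are in m, angles in rad, forces in N, time in s.
With the tool pointing down it reaches from about 0.35 to 0.775 m from the base axis. Payload 3.1 kg.
Tool frame: the origin (TCP) lies where the fingers leave the gripper's body, on its centre line; the fingertips stand 73 mm ahead of it and the grasp point (between the pads) lies 54 mm ahead of it; x points along the fingers, z is the direction in which the jaws open and shut, and the axes are right-handed (so a half turn about x gives the same grasp; the last joint's range is limited). The gripper opens to 85 mm and grips with 20 to 120 N. Pads are 22 mm wide; open, the fingers measure 114 mm over their backs; the gripper's body (76 mm by 85 mm) begins 54 mm behind the grasp point. The pads swing forward as they close: fully open they stand 13 mm farther back than shut.
Start: joints at [-1.252, 0.311, 0.014, 1.512, -0.004, 1.319, -0.027], TCP at [0.194, 0.515, 0.304] pointing down, gripper open.
Joint ranges: [-2.7, 2.7], [-0.3, 1.91], [-1.27, 1.3], [0.12, 2.57], [-1.44, 4.58], [0.2, 2.03], [-3.05, 3.05]. Speed limits (rad/s): [2.79, 2.79, 3.14, 3.14, 3.14, 3.14, 3.14].

INTERFACE

Orientations are given as a rotation vector (axis times angle).
In Python, from workcell import * gives the robot as it stands.
- The arm moves only by the tool servo_tool, never from a script. Its arguments are lists of equal length, an entry for each row: "delta_pos": the shift along the tool's x, y, z in m, a list of three; "turn": the turn, a rotation vector about the tool's x, y, z in rad, a list of three; "grip": the closure, from -1 (fully open) to 1 (shut). A call has 1 to 8 rows; each row shifts and turns the commanded pose from where the row before left it, along the tool's axes as they then stand; what a row does not reach is not made up. A row lasts 1/8 s, in which the tool goes at most 62.5 mm and 10.7 degrees, less where a joint would pass 70% of its speed; a pose out of reach is approached as far as the arm can. A call is refused whole if a number of a shift passes 0.0625 or a number of a turn 0.188, either way. A call with a gripper value outside its range is refused whole. The fingers move at their own pace and stop on an object; "newtons" is the grip in N (left out, the last holds). Time passes only in rows, so rows that do not move let the fingers close. It gives the time, the measured TCP pose, the force and the opening at its end, in the units of the state.
- read_state(): the state, without advancing time (a new reading comes with each control period).
- get_image(name): name is "scene" or "top" or "wrist"; returns the picture (480x640x3 uint8, red, green, blue); there is no depth.
- camera_model(name): a dict with "intrinsics" (3x3 intrinsics, pixels), "xyz" and "orientation" of the camera in the world. Camera axes: x right, y up, looking along -z (the intrinsics and any distortion apply to the point x, -y, -z); pixel columns grow to the right and rows downward; lengths in m; the calibration is good to about 2 mm. A picture is of the moment at which its call begins: read the wrist's pose just before it. camera_model takes no time and is no camera call; for the wrist camera it gives the pose at the moment of the call.
- hand_in(): hands the job in, once; it reports no verdict.
The state is a dict: "clock": time; "joints": joint angles; "joint_vel": joint speeds; "joint_efforts": joint torques, N m; "eef_pos": TCP position; "tool_rot": TCP orientation; "wrist_force": force on the tool from outside, world axes, zero at the start; "wrist_torque": the same for the moment, N m; "width": opening from 0.0 (shut) to 1.0 (fully open).
Only numpy, scipy, OpenCV 4.12 (cv2) and the standard library are available. Lean on these libraries where they do the work, as an engineer would, in place of code of your own. Each camera call takes 0.05 s, during which the arm holds its last target.

## Working session

There is one attempt and no reset: what is moved stays moved. The work goes in short steps, Python scripts to look and compute and a tool call to move; the robot and the scene stay as the last step left them, time stands still between calls to the robot, and variables do not carry over. Pictures are saved under pics/ and viewed, and the job is handed in when it is done.

Besides the shell and the picture viewer there is one more tool, called after "Emit:" by a JSON object that holds its "name" and its "arguments", one argument or row to a line. servo_tool: Moves the arm, as the interface text tells. Its arguments: {"type":"object","properties":{"delta_pos":{"type":"array"},"turn":{"type":"array"},"grip":{"type":"array"},"newtons":{"type":"number"}},"required":["delta_pos","turn","grip"]}

```bash
mkdir -p pics; ls
python3 - <<'E'
from workcell import *
import cv2
for n in ("scene","top","wrist"):
    c=camera_model(n); print(n,c)
    im=get_image(n); cv2.imwrite(f"pics/{n}0.png",im[:,:,::-1])
print(read_state())
E
```

```text
pics
scene {'intrinsics': array([[580.85553842,   0.        , 323.16743933],
       [  0.        , 580.85553842, 234.02912015],
       [  0.        ,   0.        ,   1.        ]]), 'xyz': array([1.38914368, 0.49135761, 0.8620782 ]), 'orientation': array([0.57530566, 0.94844341, 1.83513163])}
top {'intrinsics': array([[606.71365592,   0.        , 316.0121751 ],
       [  0.        , 606.71365592, 239.00505415],
       [  0.        ,   0.        ,   1.        ]]), 'xyz': array([0.3027491 , 0.02443557, 1.58546233]), 'orientation': array([ 0.10360832, -0.10535107, -1.56524127])}
wrist {'intrinsics': array([[365.58811537,   0.        , 323.05062356],
       [  0.        , 365.58811537, 232.69800363],
       [  0.        ,   0.        ,   1.        ]]), 'xyz': array([0.13144227, 0.53735446, 0.37316296]), 'orientation': array([-0.23194073, -0.15838988,  1.20163426])}
{'clock': 0.15, 'joints': array([-1.25166643,  0.31154476,  0.01399523,  1.51266177, -0.00440377,
        1.3192266 , -0.02719082]), 'joint_vel': array([ 7.90528132e-05, -2.51504405e-03,  5.37114534e-04, -5.18066891e-03,
       -1.41662839e-03,  8.72961790e-04, -5.41311699e-04]), 'joint_efforts': array([ 3.92964657e-04, -3.80276906e+01,  1.46408533e-01, -2.30850238e+01,
        1.23468856e-02,  9.76888725e-03,  3.80891436e-05]), 'eef_pos': array([0.19400857, 0.5141978 , 0.30307987]), 'tool_rot': array([-0.94058491,  1.36002213,  0.93878277]), 'wrist_force': array([-0.08136154, -0.14076407,  1.29667078]), 'wrist_torque': array([ 0.03796733, -0.0484368 , -0.00405324]), 'width': 1.0005819509869442}
```

View pics/scene0.png

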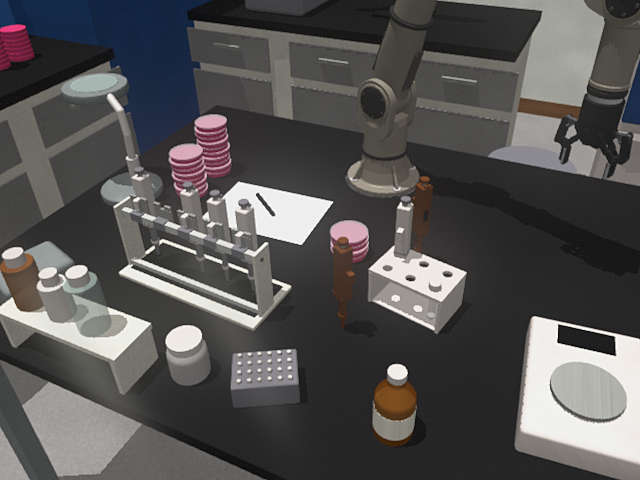

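View pics/top0.png

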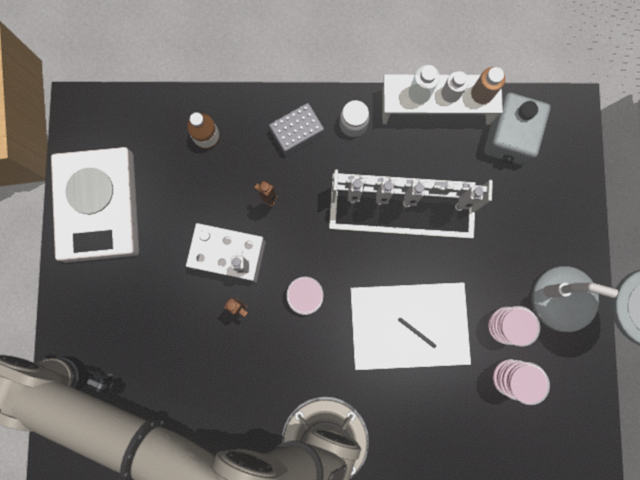

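View pics/wrist0.png

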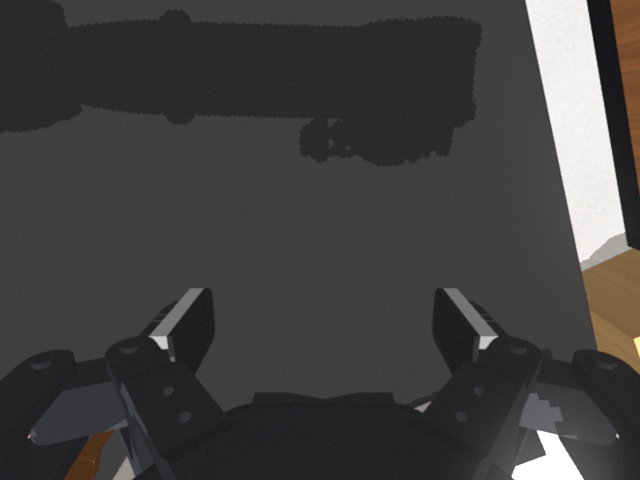

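```bash
cat > h.py <<'E'
import numpy as np, cv2
from scipy.spatial.transform import Rotation as R
import workcell
def cam(n):
    return workcell.camera_model(n)
def proj(c,P):
    P=np.atleast_2d(P); K=c["intrinsics"]
    q=R.from_rotvec(c["orientation"]).inv().apply(P-c["xyz"]); q=q*[1,-1,-1]
    uv=q@K.T; return uv[:,:2]/uv[:,2:]
def onz(c,uv,z):
    uv=np.atleast_2d(uv); K=c["intrinsics"]
    d=np.c_[uv,np.ones(len(uv))]@np.linalg.inv(K).T*[1,-1,-1]
    d=R.from_rotvec(c["orientation"]).apply(d)
    return c["xyz"]+d*((z-c["xyz"][2])/d[:,2:])
E
python3 - <<'E'
import cv2
s=cv2.imread("pics/scene0.png");t=cv2.imread("pics/top0.png")
def crop(im,x,y,w,h,k,n): cv2.imwrite(n,cv2.resize(im[y:y+h,x:x+w],None,fx=k,fy=k,interpolation=cv2.INTER_CUBIC))
crop(s,340,170,140,170,3.5,"pics/c1.png")
crop(s,100,150,200,190,3.1,"pics/c2.png")
crop(t,170,170,120,150,4,"pics/c3.png")
crop(t,320,160,190,90,4.2,"pics/c4.png")
E
```

```text
(no output)
```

View pics/c1.png

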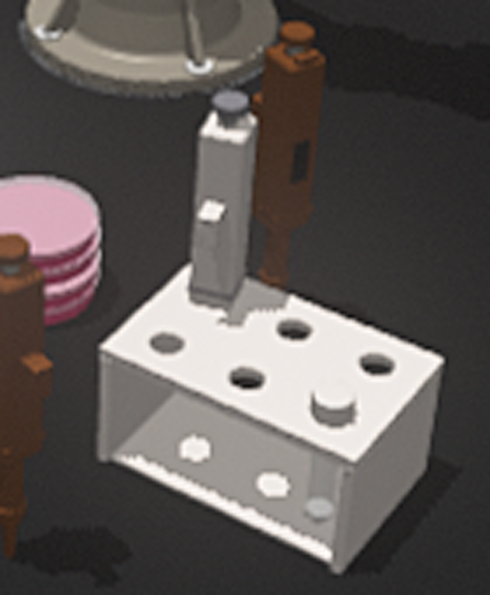

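View pics/c2.png

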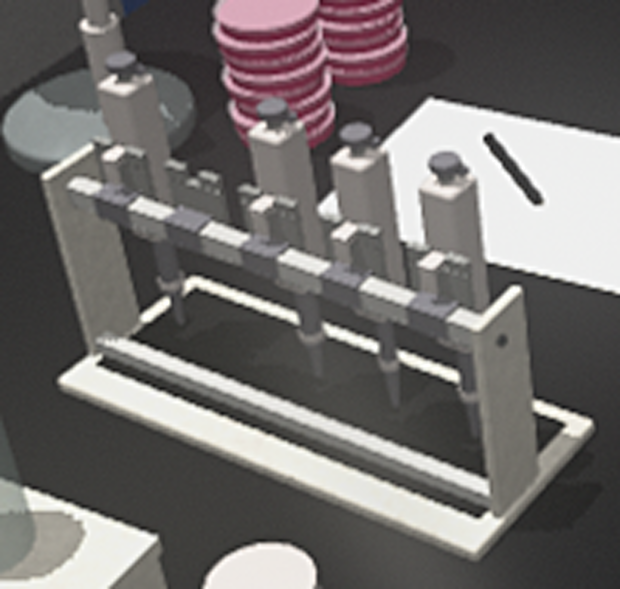

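View pics/c3.png

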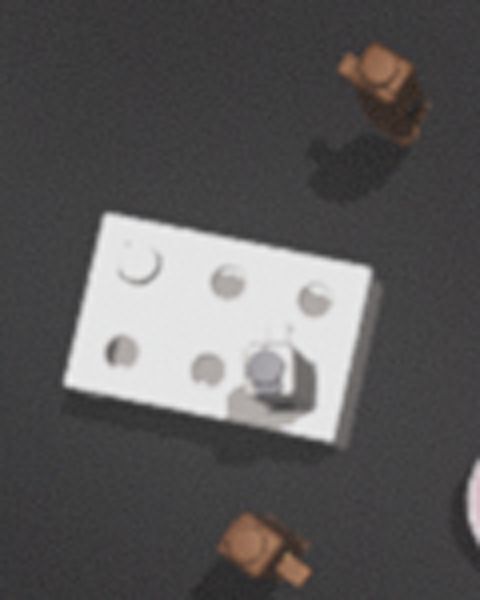

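View pics/c4.png

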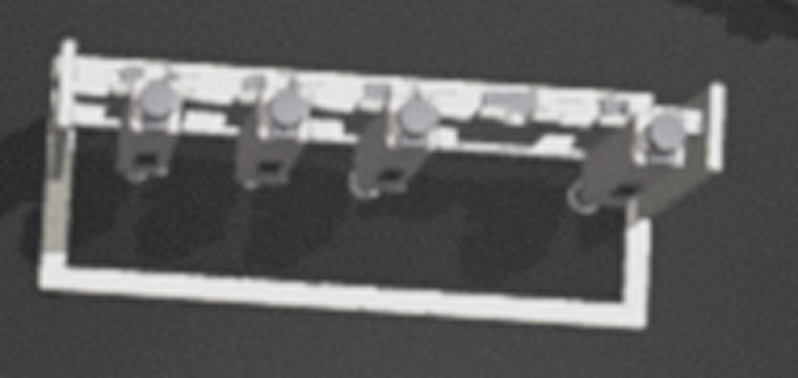

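Run:
```python
from h import *
c=cam("top"); s=cam("scene")
T=lambda u,v:(170+(u+.5)/4-.5,170+(v+.5)/4-.5)
print("btn top",onz(c,T(266,366),.233))
print("hook top(z .165)",onz(c,T(280,331),.165))
k=[T(105,213),T(373,266),T(342,445),T(65,387)]
P=onz(c,k,.09);print("rack",P, P.mean(0)); d=P[0]-P[1];print("long edge ang",np.degrees(np.arctan2(d[1],d[0]))); d=P[3]-P[2];print(np.degrees(np.arctan2(d[1],d[0])))
S=lambda u,v:(340+u/3.5,170+v/3.5)
print("btn scene",onz(s,S(231,99),.233))
T4=lambda u,v:(320+u/4.2,160+v/4.2)
n=onz(c,[T4(157,102),T4(287,110),T4(417,117),T4(666,134)],.258);print("nb top",n)
S2=lambda u,v:(100+u/3.1,150+v/3.1)
m=onz(s,[S2(445,162),S2(356,134),S2(275,108),S2(122,63)],.258);print("nb scene",m)
for q in (n,m):
  d=q[0]-q[3];print(np.degrees(np.arctan2(d[1],d[0])),np.linalg.norm(d[:2]), q[2]+(q[3]-q[2])/2)
b=onz(c,[T4(40,290),T4(646,327)],.01);d=b[0]-b[1];print("base",b,np.degrees(np.arctan2(d[1],d[0])))
```

```text
btn top [[0.43333713 0.20181896 0.233     ]]
hook top(z .165) [[0.46061437 0.20291958 0.165     ]]
rack [[0.54265144 0.32293986 0.09      ]
 [0.5097993  0.15530309 0.09      ]
 [0.39843616 0.17277363 0.09      ]
 [0.43373784 0.34446559 0.09      ]] [0.47115618 0.24887054 0.09      ]
long edge ang 78.91214147643446
78.3813086651145
btn scene [[0.43335852 0.20614849 0.233     ]]
nb top [[ 0.60414636 -0.06885908  0.258     ]
 [ 0.60002498 -0.13798211  0.258     ]
 [ 0.59644913 -0.20706643  0.258     ]
 [ 0.58765964 -0.33920879  0.258     ]]
nb scene [[ 0.61149368 -0.06221927  0.258     ]
 [ 0.60656249 -0.13171529  0.258     ]
 [ 0.60131489 -0.19851069  0.258     ]
 [ 0.59516789 -0.33016403  0.258     ]]
86.51025633009729 0.2708519473629108 [ 0.59205439 -0.27313761  0.258     ]
86.51329746441881 0.26844166034941985 [ 0.59824139 -0.26433736  0.258     ]
base [[ 0.54018288 -0.01240407  0.01      ]
 [ 0.51802008 -0.39065159  0.01      ]] 86.6466818596298
```

Run:
```python
from h import *
st=workcell.read_state()
t=R.from_rotvec(st["tool_rot"]); print(t.as_matrix().round(3))
c=cam("wrist"); print(t.inv().apply(c["xyz"]-st["eef_pos"]).round(4)); print((t.inv()*R.from_rotvec(c["orientation"])).as_matrix().round(3))
print(proj(cam("top"),[[0,0,0],st["eef_pos"]]), proj(cam("scene"),[[0,0,0],st["eef_pos"],st["eef_pos"]-[0,0,.054]]))
```

```text
[[-0.001 -0.936  0.353]
 [-0.002  0.353  0.936]
 [-1.    -0.    -0.002]]
[-0.0702  0.0667 -0.0005]
[[-0.001  0.261 -0.965]
 [-0.001  0.965  0.261]
 [ 1.     0.001 -0.   ]]
[[324.51888867 441.289734  ]
 [ 78.49887891 372.52411642]] [[382.03144214 177.33890927]
 [590.3122195  144.76413433]
 [583.80982661 167.9079856 ]]
```

Emit:
{"name": "servo_tool", "arguments": {
  "delta_pos": [
    [-0.015,0,0],
    [-0.015,0,0],
    [-0.015,0,0],
    [-0.015,0,0],
    [-0.015,0,0],
    [-0.015,0,0],
    [-0.01,0,0],
    [0,0,0]
  ],
  "turn": [
    [0.17,0,0],
    [0.17,0,0],
    [0.17,0,0],
    [0.17,0,0],
    [0.17,0,0],
    [0.17,0,0],
    [0.17,0,0],
    [0.016,0,0]
  ],
  "grip": [-1,-1,-1,-1,-1,-1,-1,-1]
}}

```text
clock: 1.15
eef_pos: [0.1942, 0.5148, 0.4043]
tool_rot: [-0.003, 1.57, 0.005]
wrist_force: [0.0, -0.6, 0.5]
width: 1.004
```

Emit:
{"name": "servo_tool", "arguments": {
  "delta_pos": [
    [0,-0.04,0.03],
    [0,-0.04,0.03],
    [0,-0.04,0.03],
    [0,-0.04,0.03],
    [0,-0.04,0.03],
    [0,-0.04,0.03],
    [0,-0.04,0.03],
    [0,-0.03,0.025]
  ],
  "turn": [
    [0,0,0],
    [0,0,0],
    [0,0,0],
    [0,0,0],
    [0,0,0],
    [0,0,0],
    [0,0,0],
    [0,0,0]
  ],
  "grip": [-1,-1,-1,-1,-1,-1,-1,-1]
}}

```text
clock: 2.15
eef_pos: [0.4312, 0.2032, 0.4033]
tool_rot: [-0.004, 1.571, 0.003]
wrist_force: [0.4, -0.0, 1.2]
width: 0.997
```

Emit:
{"name": "servo_tool", "arguments": {
  "delta_pos": [
    [0,0,0],
    [0,0,0]
  ],
  "turn": [
    [0,0,0],
    [0,0,0]
  ],
  "grip": [-1,-1]
}}

```text
clock: 2.4
eef_pos: [0.4297, 0.2062, 0.4032]
tool_rot: [-0.005, 1.572, 0.005]
wrist_force: [0.3, 0.5, -0.3]
width: 0.998
```

```bash
cat >> h.py <<'E'
def snap(n,f):
    st=workcell.read_state(); c=cam(n); im=workcell.get_image(n)[:,:,::-1].copy()
    cv2.imwrite(f"pics/{f}.png",im); np.save(f"pics/{f}.npy",np.array([c,st],dtype=object),allow_pickle=True)
    return c,im,st
def load(f):
    a=np.load(f"pics/{f}.npy",allow_pickle=True); return a[0],a[1]
def show(st=None):
    st=st or workcell.read_state(); t=R.from_rotvec(st["tool_rot"]).as_matrix()
    print("t",round(st["clock"],3),"pos",st["eef_pos"].round(4),"zyaw",np.degrees(np.arctan2(t[1,2],t[0,2])).round(2),"down",t[:,0].round(4),"F",st["wrist_force"].round(2),"M",st["wrist_torque"].round(3),"w",round(float(st["width"]),3),"j",st["joints"].round(2))
E
python3 -c "
from h import *
c,im,st=snap('wrist','w1');show(st)"
```

```text
t 2.4 pos [0.4297 0.2062 0.4032] zyaw 0.36 down [-1.7e-03  2.0e-04 -1.0e+00] F [ 0.32  0.48 -0.26] M [0.079 0.037 0.015] w 0.998 j [-0.91  0.13  0.49  1.52 -0.06  1.52 -0.41]
```

View pics/w1.png

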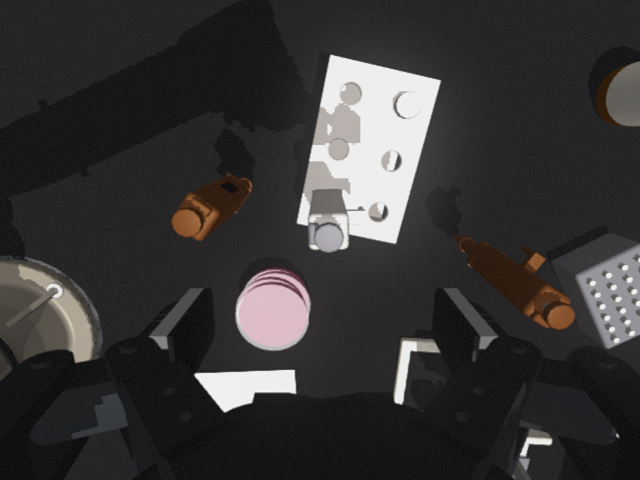

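Run:
```python
from h import *
im=cv2.imread("pics/w1.png"); x,y,w,h=280,170,100,90
cv2.imwrite("pics/w1c.png",cv2.resize(im[y:y+h,x:x+w],None,fx=6,fy=6,interpolation=cv2.INTER_CUBIC))
```

```text
(no output)
```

View pics/w1c.png

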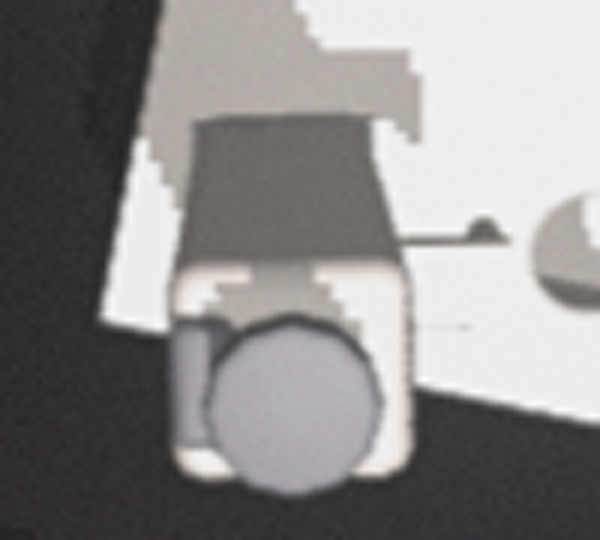

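Run:
```python
from h import *
c,st=load("w1")
C=lambda u,v:(280+(u+.5)/6-.5,170+(v+.5)/6-.5)
def ang(a,b,z):
    P=onz(c,[C(*a),C(*b)],z); d=P[1]-P[0]; print(P[:,:2].round(4),"len",np.linalg.norm(d).round(4),"yaw",np.degrees(np.arctan2(d[1],d[0])).round(2),"mid",P.mean(0).round(4))
ang((197,122),(370,117),.09)
ang((182,266),(402,263),.212)
ang((172,300),(172,460),.212)
ang((407,290),(413,460),.212)
ang((185,478),(405,474),.212)
ang((405,240),(505,240),.165)
print("btn",onz(c,C(294,406),.233))
```

```text
[[0.4171 0.2152]
 [0.4474 0.2163]] len 0.0304 yaw 1.96 mid [0.4323 0.2157 0.09  ]
[[0.4189 0.2157]
 [0.4457 0.2162]] len 0.0268 yaw 1.11 mid [0.4323 0.2159 0.212 ]
[[0.4177 0.2114]
 [0.4175 0.191 ]] len 0.0205 yaw -90.32 mid [0.4176 0.2012 0.212 ]
[[0.4464 0.2128]
 [0.4476 0.1911]] len 0.0217 yaw -86.75 mid [0.447 0.202 0.212]
[[0.4192 0.1886]
 [0.4466 0.1893]] len 0.0275 yaw 1.41 mid [0.4329 0.189  0.212 ]
[[0.4491 0.2095]
 [0.4634 0.2096]] len 0.0143 yaw 0.31 mid [0.4563 0.2096 0.165 ]
btn [[0.4323762  0.20398756 0.233     ]]
```

Emit:
{"name": "servo_tool", "arguments": {
  "delta_pos": [
    [0.02,-0.004,0.003],
    [0.02,0,0],
    [0.02,0,0],
    [0.02,0,0],
    [0.02,0,0],
    [0.02,0,0],
    [0.02,0,0],
    [0.012,0,0]
  ],
  "turn": [
    [-0.02,0,0],
    [0,0,0],
    [0,0,0],
    [0,0,0],
    [0,0,0],
    [0,0,0],
    [0,0,0],
    [0,0,0]
  ],
  "grip": [-1,-1,-1,-1,-1,-1,-1,-1]
}}

```text
clock: 3.45
eef_pos: [0.4321, 0.2029, 0.2507]
tool_rot: [-0.022, 1.573, 0.022]
wrist_force: [-0.4, 0.8, 0.1]
width: 1.002
```

Emit:
{"name": "servo_tool", "arguments": {
  "delta_pos": [
    [0,0,0],
    [0,0,0]
  ],
  "turn": [
    [0,0,0],
    [0,0,0]
  ],
  "grip": [-1,-1]
}}

```text
clock: 3.7
eef_pos: [0.4337, 0.2021, 0.2526]
tool_rot: [-0.019, 1.569, 0.02]
wrist_force: [0.4, -0.1, 0.0]
width: 1.0
```

```bash
python3 -c "
from h import *
c,im,st=snap('wrist','w2');show(st)"
```

```text
t 3.7 pos [0.4337 0.2021 0.2526] zyaw 1.43 down [ 1.3e-03  8.0e-04 -1.0e+00] F [ 0.44 -0.12  0.02] M [ 0.009 -0.016  0.025] w 1.0 j [-0.88  0.21  0.48  1.8  -0.11  1.16 -0.34]
```

View pics/w2.png

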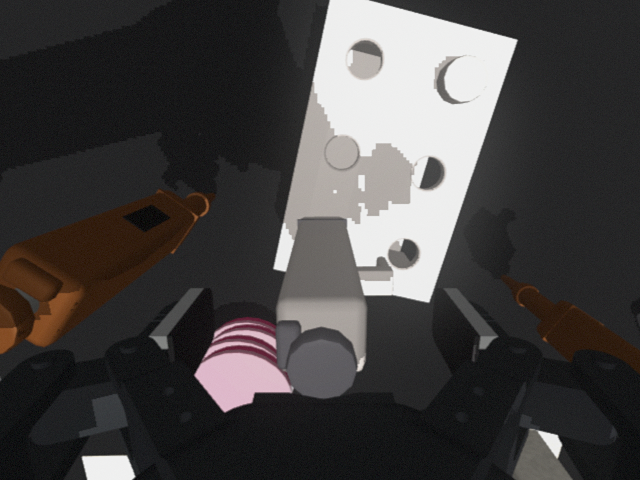

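Emit:
{"name": "servo_tool", "arguments": {
  "delta_pos": [
    [0,0,0],
    [0,0,0],
    [0,0,0],
    [0,0,0],
    [0,0,0],
    [0,0,0]
  ],
  "turn": [
    [0,0,0],
    [0,0,0],
    [0,0,0],
    [0,0,0],
    [0,0,0],
    [0,0,0]
  ],
  "grip": [1,1,1,1,1,1],
  "newtons": 60
}}

```text
clock: 4.5
eef_pos: [0.4336, 0.2017, 0.2522]
tool_rot: [-0.019, 1.57, 0.019]
wrist_force: [-0.4, -0.5, 2.6]
width: 0.344
```

```bash
python3 -c "
from h import *
c,im,st=snap('wrist','w3');show(st)"
```

```text
t 4.5 pos [0.4336 0.2017 0.2522] zyaw 1.38 down [ 5.e-04  3.e-04 -1.e+00] F [-0.45 -0.47  2.55] M [-0.018  0.014 -0.024] w 0.344 j [-0.88  0.21  0.48  1.8  -0.11  1.16 -0.34]
```

View pics/w3.png

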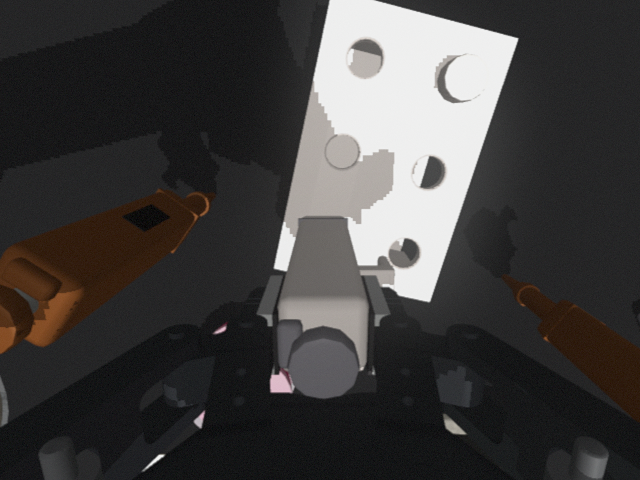

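Emit:
{"name": "servo_tool", "arguments": {
  "delta_pos": [
    [-0.01,0,0],
    [-0.02,0,0],
    [-0.02,0,0],
    [-0.02,0,0],
    [-0.02,0,0],
    [-0.02,0,0],
    [-0.02,0,0],
    [-0.02,0,0]
  ],
  "turn": [
    [0,0,0],
    [0,0,0],
    [0,0,0],
    [0,0,0],
    [0,0,0],
    [0,0,0],
    [0,0,0],
    [0,0,0]
  ],
  "grip": [1,1,1,1,1,1,1,1]
}}

```text
clock: 5.55
eef_pos: [0.4331, 0.2014, 0.4025]
tool_rot: [-0.019, 1.571, 0.018]
wrist_force: [-0.3, 0.6, -1.8]
width: 0.342
```

```bash
python3 -c "
from h import *
c,im,st=snap('scene','s3');show(st)"
```

```text
t 5.55 pos [0.4331 0.2014 0.4025] zyaw 1.37 down [-7.e-04 -4.e-04 -1.e+00] F [-0.3   0.58 -1.8 ] M [-0.01   0.023  0.06 ] w 0.342 j [-0.9   0.13  0.49  1.52 -0.06  1.51 -0.38]
```

View pics/s3.png

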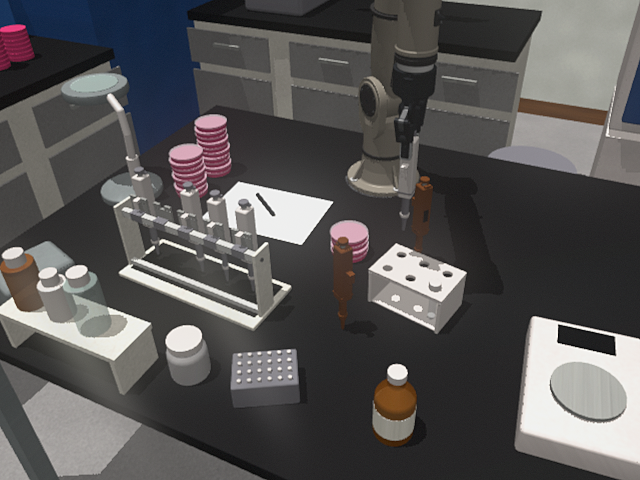

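Emit:
{"name": "servo_tool", "arguments": {
  "delta_pos": [
    [0,-0.02,0],
    [0,-0.04,0],
    [0,-0.04,0],
    [0,-0.04,0],
    [0,-0.04,0],
    [0,-0.04,0],
    [0,-0.04,0],
    [0,-0.04,0]
  ],
  "turn": [
    [0,0,0],
    [0,0,0],
    [0,0,0],
    [0,0,0],
    [0,0,0],
    [0,0,0],
    [0,0,0],
    [0,0,0]
  ],
  "grip": [1,1,1,1,1,1,1,1]
}}

```text
clock: 6.6
eef_pos: [0.4389, -0.101, 0.4007]
tool_rot: [-0.017, 1.573, 0.018]
wrist_force: [0.9, -0.2, -1.9]
width: 0.344
```

Emit:
{"name": "servo_tool", "arguments": {
  "delta_pos": [
    [0,-0.04,0],
    [0,-0.04,0],
    [0,-0.04,0],
    [0,-0.04,0],
    [0,-0.02,0],
    [0,0,0],
    [0,0,0]
  ],
  "turn": [
    [0.02,0,0],
    [0.02,0,0],
    [0.02,0,0],
    [0.025,0,0],
    [0,0,0],
    [0,0,0],
    [0,0,0]
  ],
  "grip": [1,1,1,1,1,1,1]
}}

```text
clock: 7.48
eef_pos: [0.4381, -0.2774, 0.4012]
tool_rot: [0.049, 1.571, -0.046]
wrist_force: [0.6, -0.0, -2.0]
width: 0.347
```

```bash
python3 -c "
from h import *
c,im,st=snap('wrist','w4');show(st)"
```

```text
t 7.475 pos [ 0.4381 -0.2774  0.4012] zyaw -3.47 down [-0.001  0.002 -1.   ] F [ 0.64 -0.   -1.96] M [ 0.043 -0.028  0.034] w 0.347 j [-0.17  0.28  0.93  1.42 -0.23  1.55  0.69]
```

View pics/w4.png

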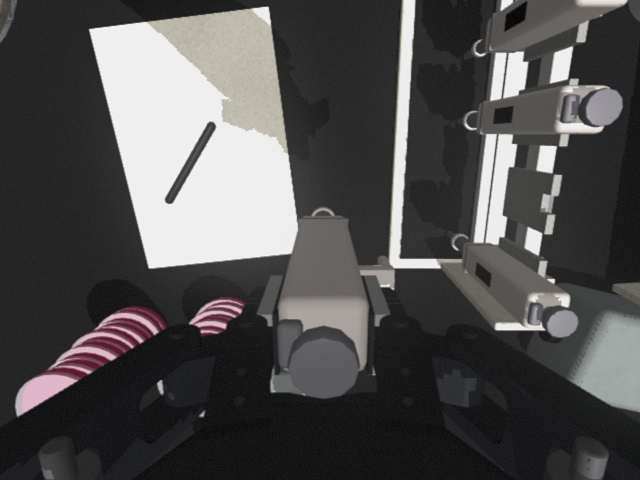

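Run:
```python
from h import *
im=cv2.imread("pics/w4.png"); x,y,w,h=490,80,110,260
cv2.imwrite("pics/w4c.png",cv2.resize(im[150:250,490:600],None,fx=7,fy=6,interpolation=cv2.INTER_CUBIC))
cv2.imwrite("pics/w4d.png",cv2.resize(im[70:350,460:640],None,fx=2.1,fy=2.1,interpolation=cv2.INTER_CUBIC))
```

```text
(no output)
```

View pics/w4c.png

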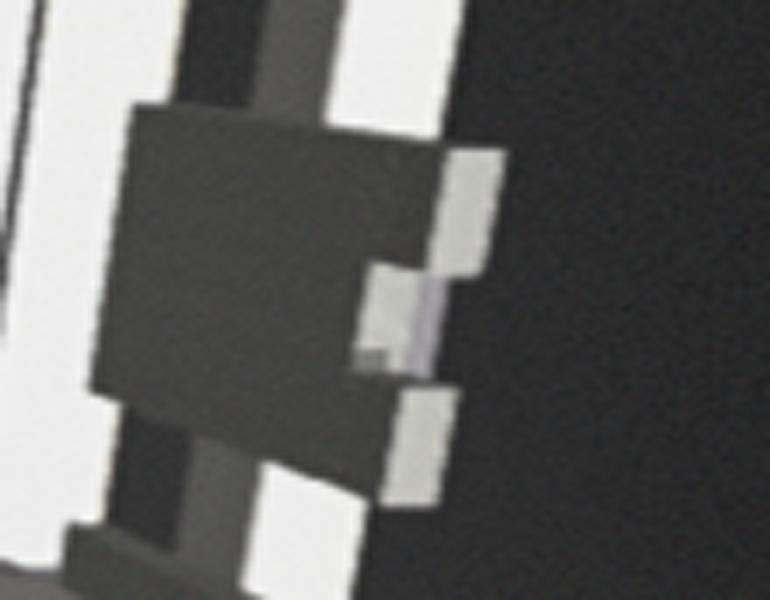

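View pics/w4d.png

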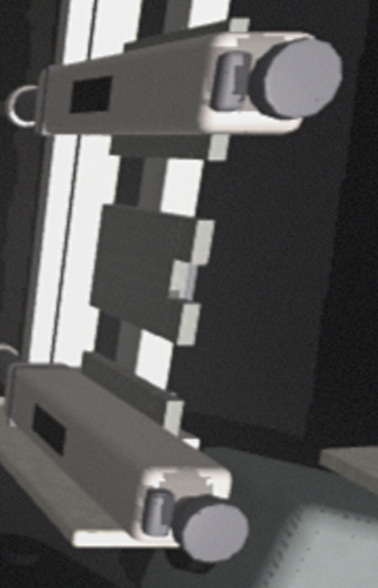

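Run:
```python
from h import *
c,st=load("w4")
C=lambda u,v:(490+(u+.5)/7-.5,150+(v+.5)/6-.5)
k=[C(445,150),C(428,274),C(402,385),C(381,505),C(507,150),C(487,275),C(459,388),C(440,507)]
P=onz(c,k,.198); print(P[:,:2].round(4)); d=P[0]-P[3]; print(np.linalg.norm(d),np.degrees(np.arctan2(d[1],d[0])), P[:4].mean(0), P[4:].mean(0),P.mean(0),P[[1,2,5,6]].mean(0))
d=P[4]-P[7];print(np.degrees(np.arctan2(d[1],d[0])))
k=[C(372,262),C(352,368),C(425,270),C(410,375)]
P=onz(c,k,.188); print("floor",P[:,:2].round(4), P.mean(0))
D=lambda u,v:(460+u/2.1,70+v/2.1)
print("nb",onz(c,[D(303,79),D(214,528)],.258))
# same edge points in top image
t=cam("top"); s=cam("scene")
Pt=P.mean(0); print(proj(t,Pt),proj(s,Pt))
```

```text
[[ 0.6097 -0.2509]
 [ 0.6095 -0.2664]
 [ 0.608  -0.2805]
 [ 0.6072 -0.2963]
 [ 0.6163 -0.2513]
 [ 0.6158 -0.2669]
 [ 0.6143 -0.2813]
 [ 0.6138 -0.297 ]]
0.04551343523142656 86.87366816355876 [ 0.60861238 -0.27351901  0.198     ] [ 0.61503264 -0.27411091  0.198     ] [ 0.61182251 -0.27381496  0.198     ] [ 0.61189003 -0.27376036  0.198     ]
86.86715386595611
floor [[ 0.6092 -0.2664]
 [ 0.6083 -0.2804]
 [ 0.6152 -0.2678]
 [ 0.6149 -0.2817]] [ 0.61190303 -0.27407155  0.188     ]
nb [[ 0.59732119 -0.20695953  0.258     ]
 [ 0.58792736 -0.33766383  0.258     ]]
[[442.59020265 187.94498481]] [[161.65163183 208.01465705]]
```

Run:
```python
from h import *
for f in("w3","w4"):
    im=cv2.imread(f"pics/{f}.png")
    cv2.imwrite(f"pics/{f}c.png",cv2.resize(im[200:410,260:400],None,fx=2.7,fy=2.7,interpolation=cv2.INTER_CUBIC))
a=np.hstack([cv2.imread("pics/w3c.png"),cv2.imread("pics/w4c.png")]);cv2.imwrite("pics/cmp.png",a)
```

```text
(no output)
```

View pics/cmp.png

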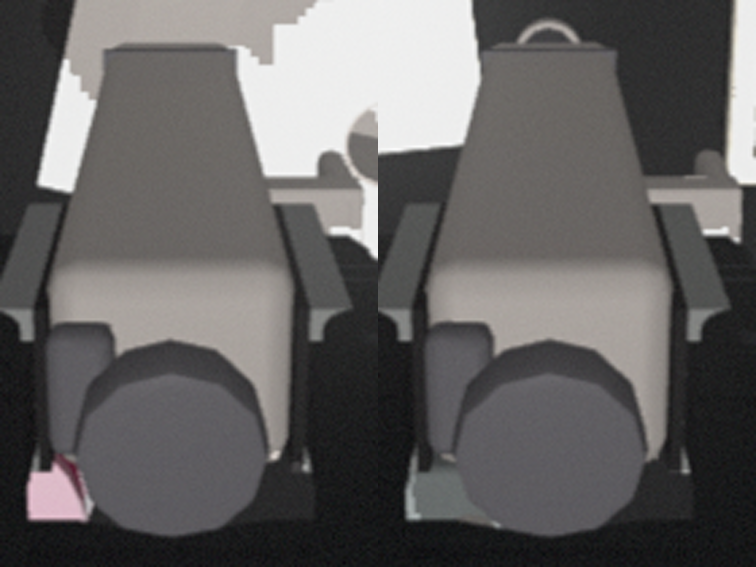

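Run:
```python
from h import *
c,st=load("w3"); Rt=R.from_rotvec(st["tool_rot"]); p=st["eef_pos"]
C=lambda u,v:(260+(u+.5)/2.7-.5,200+(v+.5)/2.7-.5)
z0=.005
def f(n,px,h):
    P=onz(c,[C(*q) for q in px],z0+h); print(n,Rt.inv().apply(P-p).round(4).tolist(),P.round(4).tolist())
f("handle bottom +y edge",[(105,50),(237,50)],.085)
f("button",[(172,455)],.228)
f("top +y edge",[(50,265),(293,265)],.211)
f("bridge top +y edge, -y edge",[(270,190),(360,190),(330,234),(360,234)],.165)
# where does hook midpoint, bridge project if axis at tool y,z=(0,0)?
```

```text
handle bottom +y edge [[0.1622, 0.0129, -0.0168], [0.1622, 0.0129, 0.0151]] [[0.4166, 0.2142, 0.09], [0.4484, 0.2149, 0.09]]
button [[0.0192, 0.0022, -0.0008]] [[0.4328, 0.2038, 0.233]]
top +y edge [[0.0362, 0.0158, -0.015], [0.0362, 0.0157, 0.0135]] [[0.4182, 0.2171, 0.216], [0.4467, 0.2177, 0.216]]
bridge top +y edge, -y edge [[0.0822, 0.0075, 0.0154], [0.0822, 0.0075, 0.0302], [0.0822, -0.0003, 0.0256], [0.0822, -0.0003, 0.0306]] [[0.4489, 0.2095, 0.17], [0.4637, 0.2099, 0.17], [0.4592, 0.202, 0.17], [0.4642, 0.2021, 0.17]]
```

Emit:
{"name": "servo_tool", "arguments": {
  "delta_pos": [
    [0,0.013,0],
    [0,0,0.02],
    [0,0,0.03],
    [0,0,0.03],
    [0,0,0.03],
    [0,0,0.03],
    [0,0,0.013],
    [0,0,0]
  ],
  "turn": [
    [0,0,0],
    [0,0,0],
    [0,0,0],
    [0,0,0],
    [0,0,0],
    [0,0,0],
    [0,0,0],
    [0,0,0]
  ],
  "grip": [1,1,1,1,1,1,1,1]
}}

```text
clock: 8.52
eef_pos: [0.5934, -0.2721, 0.401]
tool_rot: [0.046, 1.571, -0.044]
wrist_force: [-0.8, -0.2, -1.9]
width: 0.337
```

Emit:
{"name": "servo_tool", "arguments": {
  "delta_pos": [
    [0,0,0],
    [0,0,0]
  ],
  "turn": [
    [0,0,0],
    [0,0,0]
  ],
  "grip": [1,1]
}}

```text
clock: 8.78
eef_pos: [0.5913, -0.2743, 0.4026]
tool_rot: [0.048, 1.57, -0.048]
wrist_force: [-0.7, -0.2, -0.9]
width: 0.346
```

```bash
python3 -c "
from h import *
c,im,st=snap('wrist','w5');show(st);show()
"
```

```text
t 8.775 pos [ 0.5913 -0.2743  0.4026] zyaw -3.51 down [ 6.e-04  4.e-04 -1.e+00] F [-0.65 -0.17 -0.89] M [0.018 0.026 0.041] w 0.346 j [-0.01  0.61  0.85  0.99 -0.45  1.7   0.62]
t 8.825 pos [ 0.5914 -0.2745  0.4025] zyaw -3.52 down [ 6.e-04  3.e-04 -1.e+00] F [-0.29  1.81 -1.76] M [ 0.011 -0.005 -0.006] w 0.346 j [-0.01  0.61  0.85  0.99 -0.45  1.7   0.62]
```

View pics/w5.png

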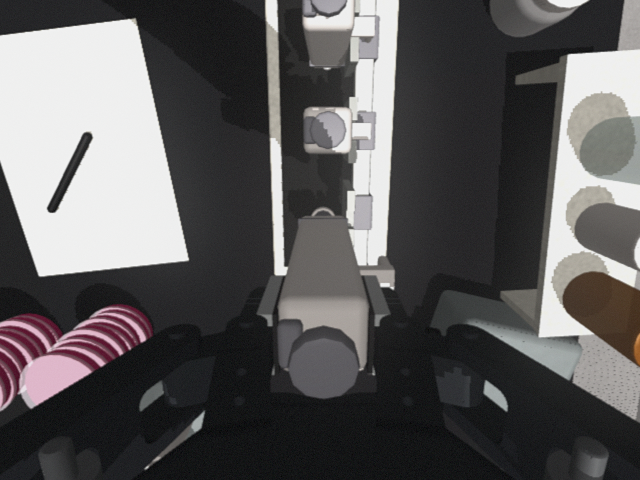

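Run:
```python
from h import *
c,st=load("w5"); im=cv2.imread("pics/w5.png")
n=np.array([.6119,-.274,.198]); a=np.radians(-3.4); ex=np.array([np.cos(a),np.sin(a),0]); ey=np.array([-np.sin(a),np.cos(a),0])
k=6; big=cv2.resize(im[80:300,300:420],None,fx=k,fy=k,interpolation=cv2.INTER_CUBIC)
pts=[n+sx*.003*ex+sy*ey for sy in(.023,.0072,-.0072,-.023) for sx in(-1,1)]
for u in proj(c,np.array(pts)):
    cv2.circle(big,tuple(int(q) for q in ((u-[300,80]+.5)*k)),3,(0,0,255),-1)
b2=big[400:1000]
cv2.imwrite("pics/w5c.png",b2)
```

```text
(no output)
```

View pics/w5c.png

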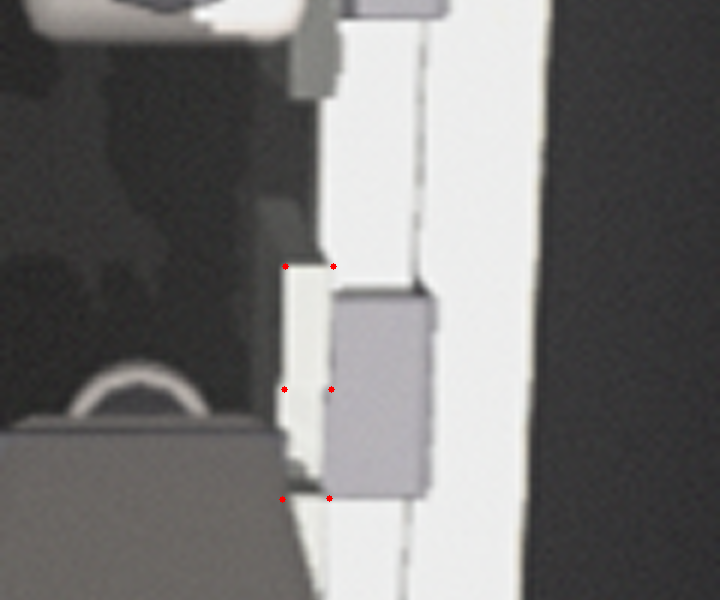

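Emit:
{"name": "servo_tool", "arguments": {
  "delta_pos": [
    [0.015,0,0],
    [0.02,0,0],
    [0.02,0,0],
    [0.02,0,0],
    [0.02,0,0],
    [0.01,0,0],
    [0.005,0,0],
    [0,0,0]
  ],
  "turn": [
    [0,0,0],
    [0,0,0],
    [0,0,0],
    [0,0,0],
    [0,0,0],
    [0,0,0],
    [0,0,0],
    [0,0,0]
  ],
  "grip": [1,1,1,1,1,1,1,1]
}}

```text
clock: 9.82
eef_pos: [0.592, -0.2746, 0.2922]
tool_rot: [0.048, 1.57, -0.048]
wrist_force: [0.7, 0.5, -1.2]
width: 0.342
```

Emit:
{"name": "servo_tool", "arguments": {
  "delta_pos": [
    [0,0,0],
    [0,0,0]
  ],
  "turn": [
    [0,0,0],
    [0,0,0]
  ],
  "grip": [1,1]
}}

```text
clock: 10.07
eef_pos: [0.5921, -0.2748, 0.2926]
tool_rot: [0.047, 1.569, -0.048]
wrist_force: [0.2, 0.1, -1.3]
width: 0.347
```

Run:
```python
from h import *
for i in range(3):
    c,im,st=snap('scene','s6');show(st)
c,im,st=snap('wrist','w6');
a=cv2.resize(cv2.imread("pics/s6.png")[150:330,100:300],None,fx=3,fy=3,interpolation=cv2.INTER_CUBIC)
cv2.imwrite("pics/s6c.png",a)
```

```text
t 10.075 pos [ 0.5921 -0.2748  0.2926] zyaw -3.5 down [ 1.1e-03 -6.0e-04 -1.0e+00] F [ 0.17  0.12 -1.35] M [ 0.003  0.036 -0.003] w 0.347 j [-0.06  0.64  0.83  1.23 -0.46  1.46  0.66]
t 10.125 pos [ 0.5921 -0.2748  0.2925] zyaw -3.49 down [ 9.e-04 -5.e-04 -1.e+00] F [ 0.8   0.14 -1.12] M [0.009 0.011 0.027] w 0.343 j [-0.06  0.64  0.83  1.23 -0.46  1.46  0.66]
t 10.175 pos [ 0.5921 -0.2747  0.2923] zyaw -3.49 down [ 6.e-04 -3.e-04 -1.e+00] F [-0.63 -0.31 -0.78] M [-0.02   0.036 -0.009] w 0.346 j [-0.06  0.64  0.83  1.24 -0.46  1.46  0.66]
```

View pics/s6c.png

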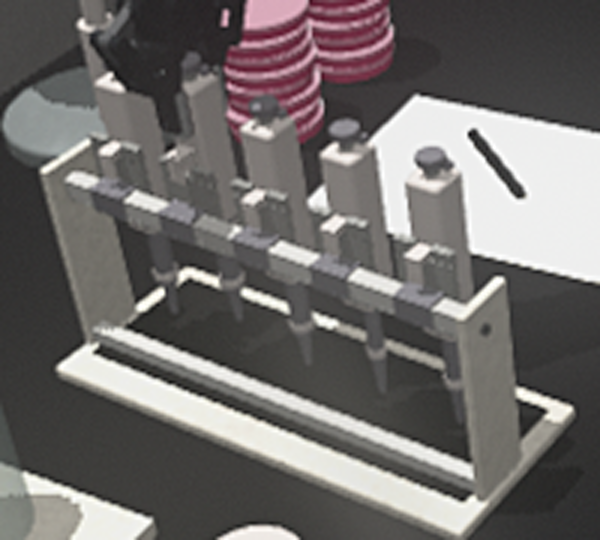

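View pics/w6.png

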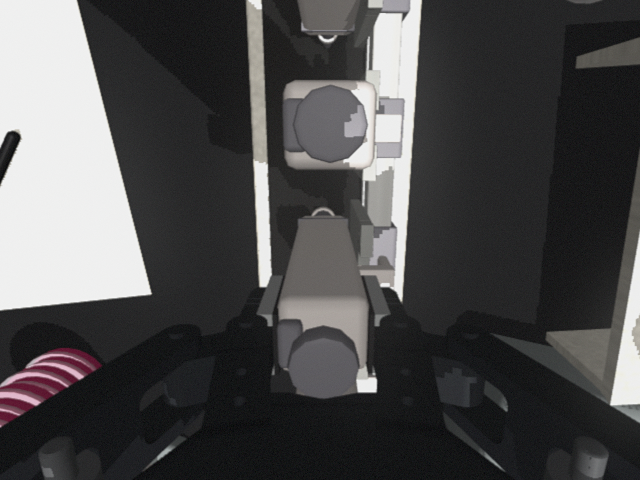

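```bash
python3 - <<'E'
from h import *
c,st=load("w6"); im=cv2.imread("pics/w6.png")
n=np.array([.6119,-.274,.198]); a=np.radians(-3.4); ex=np.array([np.cos(a),np.sin(a),0]); ey=np.array([-np.sin(a),np.cos(a),0])
k=8; big=cv2.resize(im[190:300,330:420],None,fx=k,fy=k,interpolation=cv2.INTER_CUBIC)
for s,col in ((.198,(0,0,255)),):
  pts=[n+sx*.003*ex+sy*ey for sy in(.023,.0072,-.0072,-.023) for sx in(-1,1)]
  for u in proj(c,np.array(pts)):
    cv2.circle(big,tuple(int(q) for q in ((u-[330,190]+.5)*k)),3,col,-1)
big=cv2.convertScaleAbs(big,alpha=1.6)
cv2.imwrite("pics/w6c.png",big[:,:][:800])
print(big.shape)
E
python3 -c "
import cv2;b=cv2.imread('pics/w6c.png');cv2.imwrite('pics/w6c.png',cv2.resize(b,None,fx=.68,fy=.68))"
```

```text
(880, 720, 3)
```

View pics/w6c.png

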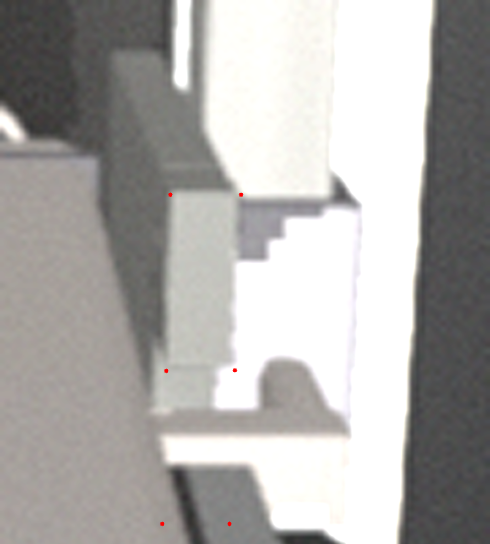

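Run:
```python
from h import *
c,st=load("w6")
C=lambda u,v:(330+u/.68/8-.5,190+v/.68/8-.5)
a=np.radians(-3.4); ey=np.array([-np.sin(a),np.cos(a),0]);ex=np.array([np.cos(a),np.sin(a),0]);n=np.array([.6119,-.274,.198])
def f(nm,px,z):
    P=onz(c,[C(*q) for q in px],z); print(nm,((P-n)@ey).round(4),((P-n)@ex).round(4))
f("bridge top +y",[(165,433),(345,433)],.2105)
f("bridge top -y",[(285,530),(345,530)],.2105)
f("bridge bottom +y",[(155,410),(250,410)],.2035)
f("notch edge +y",[(165,370),(235,368)],.198)
f("throat: tip front at bottom",[(262,400)],.195)
```

```text
bridge top +y [0.0062 0.0061] [-0.0043  0.0103]
bridge top -y [-0.0024 -0.0024] [0.0058 0.0107]
bridge bottom +y [0.0056 0.0056] [-0.0044  0.0036]
notch edge +y [0.0073 0.0074] [-0.0031  0.003 ]
throat: tip front at bottom [0.0034] [0.0059]
```

Emit:
{"name": "servo_tool", "arguments": {
  "delta_pos": [
    [0.001,0,0],
    [0.001,0,0],
    [0.001,0,0],
    [0.001,0,0],
    [0.001,0,0],
    [0.001,0,0],
    [0,0,0],
    [0,0,0]
  ],
  "turn": [
    [0,0,0],
    [0,0,0],
    [0,0,0],
    [0,0,0],
    [0,0,0],
    [0,0,0],
    [0,0,0],
    [0,0,0]
  ],
  "grip": [1,1,1,1,1,1,1,1]
}}

```text
clock: 11.28
eef_pos: [0.592, -0.2746, 0.2859]
tool_rot: [0.048, 1.57, -0.048]
wrist_force: [-0.5, 0.4, -1.3]
width: 0.345
```

Emit:
{"name": "servo_tool", "arguments": {
  "delta_pos": [
    [0.001,0,0],
    [0.001,0,0],
    [0,0,0]
  ],
  "turn": [
    [0,0,0],
    [0,0,0],
    [0,0,0]
  ],
  "grip": [1,1,1]
}}

```text
clock: 11.65
eef_pos: [0.5919, -0.2745, 0.2837]
tool_rot: [0.048, 1.57, -0.048]
wrist_force: [-0.9, -0.5, -1.9]
width: 0.345
```

Run:
```python
from h import *
show()
c,im,st=snap('wrist','w7');show(st)
k=6; big=cv2.resize(im[190:300,330:420],None,fx=k*.9,fy=k*.9,interpolation=cv2.INTER_CUBIC)
cv2.imwrite("pics/w7c.png",cv2.convertScaleAbs(big,alpha=1.6))
```

```text
t 11.65 pos [ 0.5919 -0.2745  0.2837] zyaw -3.49 down [-2.e-04  1.e-04 -1.e+00] F [-0.88 -0.54 -1.89] M [-0.071  0.051  0.006] w 0.345 j [-0.06  0.64  0.83  1.25 -0.46  1.44  0.67]
t 11.65 pos [ 0.5919 -0.2745  0.2837] zyaw -3.49 down [-2.e-04  1.e-04 -1.e+00] F [-0.88 -0.54 -1.89] M [-0.071  0.051  0.006] w 0.345 j [-0.06  0.64  0.83  1.25 -0.46  1.44  0.67]
```

View pics/w7c.png

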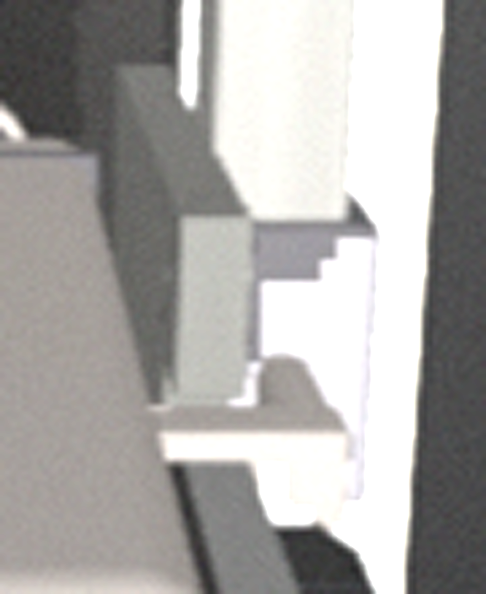

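Emit:
{"name": "servo_tool", "arguments": {
  "delta_pos": [
    [0.001,0,0],
    [0.001,0,0],
    [0.001,0,0],
    [0.001,0,0],
    [0.001,0,0],
    [0,0,0],
    [0,0,0]
  ],
  "turn": [
    [0,0,0],
    [0,0,0],
    [0,0,0],
    [0,0,0],
    [0,0,0],
    [0,0,0],
    [0,0,0]
  ],
  "grip": [1,1,1,1,1,1,1]
}}

```text
clock: 12.58
eef_pos: [0.592, -0.2746, 0.2789]
tool_rot: [0.048, 1.57, -0.048]
wrist_force: [-0.3, 0.9, -1.1]
width: 0.34
```

Emit:
{"name": "servo_tool", "arguments": {
  "delta_pos": [
    [0.0005,0,0],
    [0,0,0]
  ],
  "turn": [
    [0,0,0],
    [0,0,0]
  ],
  "grip": [1,1]
}}

```text
clock: 12.82
eef_pos: [0.5919, -0.2746, 0.2784]
tool_rot: [0.048, 1.57, -0.048]
wrist_force: [-0.0, -0.5, -0.5]
width: 0.339
```

Emit:
{"name": "servo_tool", "arguments": {
  "delta_pos": [
    [0.0005,0,0],
    [0,0,0]
  ],
  "turn": [
    [0,0,0],
    [0,0,0]
  ],
  "grip": [1,1]
}}

```text
clock: 13.08
eef_pos: [0.592, -0.2746, 0.2778]
tool_rot: [0.048, 1.57, -0.048]
wrist_force: [1.1, -0.2, -1.1]
width: 0.348
```

Emit:
{"name": "servo_tool", "arguments": {
  "delta_pos": [
    [0.0005,0,0],
    [0,0,0],
    [0,0,0]
  ],
  "turn": [
    [0,0,0],
    [0,0,0],
    [0,0,0]
  ],
  "grip": [1,1,1]
}}

```text
clock: 13.45
eef_pos: [0.592, -0.2746, 0.2774]
tool_rot: [0.048, 1.57, -0.048]
wrist_force: [-0.0, -0.3, -1.3]
width: 0.346
```

Emit:
{"name": "servo_tool", "arguments": {
  "delta_pos": [
    [0.0005,0,0],
    [0,0,0],
    [0,0,0]
  ],
  "turn": [
    [0,0,0],
    [0,0,0],
    [0,0,0]
  ],
  "grip": [1,1,1]
}}

```text
clock: 13.82
eef_pos: [0.592, -0.2746, 0.2773]
tool_rot: [0.048, 1.57, -0.048]
wrist_force: [-0.6, -0.5, 1.1]
width: 0.344
```

Emit:
{"name": "servo_tool", "arguments": {
  "delta_pos": [
    [0.0005,0,0],
    [0,0,0],
    [0,0,0]
  ],
  "turn": [
    [0,0,0],
    [0,0,0],
    [0,0,0]
  ],
  "grip": [1,1,1]
}}

```text
clock: 14.2
eef_pos: [0.592, -0.2746, 0.2772]
tool_rot: [0.048, 1.57, -0.048]
wrist_force: [-2.3, 1.8, 5.9]
width: 0.345
```

Emit:
{"name": "servo_tool", "arguments": {
  "delta_pos": [
    [-0.0004,0,0],
    [0,0,0],
    [0,0,0]
  ],
  "turn": [
    [0,0,0],
    [0,0,0],
    [0,0,0]
  ],
  "grip": [1,1,1]
}}

```text
clock: 14.58
eef_pos: [0.592, -0.2746, 0.2772]
tool_rot: [0.048, 1.57, -0.048]
wrist_force: [-2.3, 0.7, 5.6]
width: 0.343
```

Run:
```python
from h import *
c,im,st=snap('wrist','w8');show(st)
k=6; big=cv2.resize(im[60:300,280:430],None,fx=2.5,fy=2.5,interpolation=cv2.INTER_CUBIC)
c,im,st=snap('scene','s8');show(st)
b=cv2.resize(im[140:270,120:220],None,fx=4.6,fy=4.6,interpolation=cv2.INTER_CUBIC)[:600]
cv2.imwrite("pics/w8c.png",cv2.convertScaleAbs(np.hstack([big,b[:598] if 0 else cv2.resize(b,(400,600))])if big.shape[0]==600 else big,alpha=1.4))
```

```text
t 14.575 pos [ 0.592  -0.2746  0.2772] zyaw -3.49 down [ 4.e-04 -0.e+00 -1.e+00] F [-2.28  0.65  5.58] M [0.316 0.381 0.03 ] w 0.343 j [-0.06  0.64  0.83  1.26 -0.46  1.43  0.67]
t 14.625 pos [ 0.592  -0.2746  0.2772] zyaw -3.49 down [ 4.e-04 -1.e-04 -1.e+00] F [-2.59  1.3   5.59] M [ 0.377  0.38  -0.037] w 0.344 j [-0.06  0.64  0.83  1.26 -0.46  1.43  0.67]
```

View pics/w8c.png

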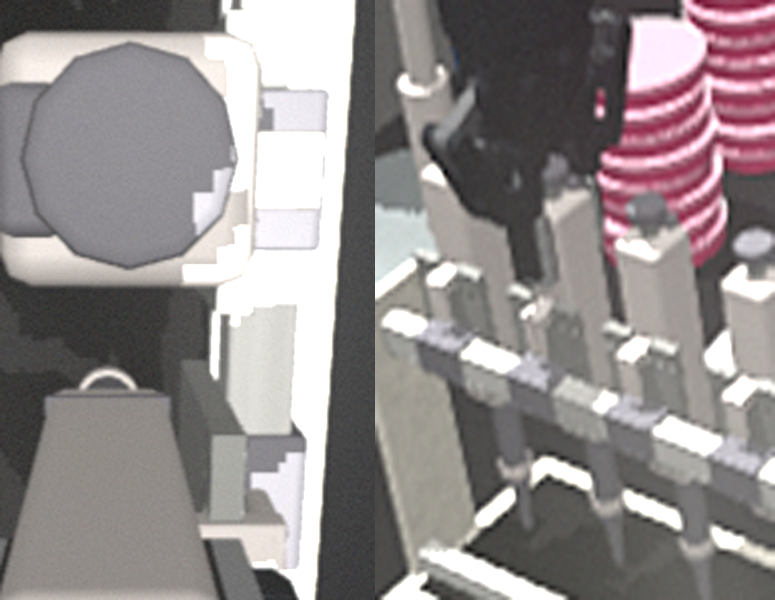

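Emit:
{"name": "servo_tool", "arguments": {
  "delta_pos": [
    [-0.0004,0,0],
    [0,0,0],
    [0,0,0],
    [0,0,0]
  ],
  "turn": [
    [0,0,0],
    [0,0,0],
    [0,0,0],
    [0,0,0]
  ],
  "grip": [1,1,1,1],
  "newtons": 20
}}

```text
clock: 15.18
eef_pos: [0.592, -0.2746, 0.2772]
tool_rot: [0.048, 1.57, -0.048]
wrist_force: [-1.7, 0.7, 4.5]
width: 0.342
```

Emit:
{"name": "servo_tool", "arguments": {
  "delta_pos": [
    [0,0,0],
    [0,0,0],
    [0,0,0],
    [0,0,0],
    [0,0,0],
    [0,0,0],
    [0,0,0],
    [0,0,0]
  ],
  "turn": [
    [0,0,0],
    [0,0,0],
    [0,0,0],
    [0,0,0],
    [0,0,0],
    [0,0,0],
    [0,0,0],
    [0,0,0]
  ],
  "grip": [0.3,0.25,0.2,0.1,0,-0.2,-0.4,-0.4]
}}

```text
clock: 16.18
eef_pos: [0.592, -0.2746, 0.2772]
tool_rot: [0.048, 1.57, -0.048]
wrist_force: [0.3, 0.4, 0.0]
width: 0.698
```

Run:
```python
from h import *
c,im,st=snap('wrist','w9');show(st)
c,im,st=snap('scene','s9');show(st)
b=cv2.resize(im[140:270,120:220],None,fx=4.6,fy=4.6,interpolation=cv2.INTER_CUBIC)
cv2.imwrite("pics/s9c.png",cv2.convertScaleAbs(b,alpha=1.3))
```

```text
t 16.175 pos [ 0.592  -0.2746  0.2772] zyaw -3.49 down [ 1.e-04 -0.e+00 -1.e+00] F [0.29 0.37 0.  ] M [-0.052  0.026 -0.012] w 0.698 j [-0.06  0.64  0.83  1.26 -0.46  1.43  0.67]
t 16.225 pos [ 0.592  -0.2746  0.2772] zyaw -3.49 down [ 1.e-04 -0.e+00 -1.e+00] F [ 0.42 -0.24  0.13] M [ 0.018 -0.006  0.027] w 0.699 j [-0.06  0.64  0.83  1.26 -0.46  1.43  0.67]
```

View pics/w9.png

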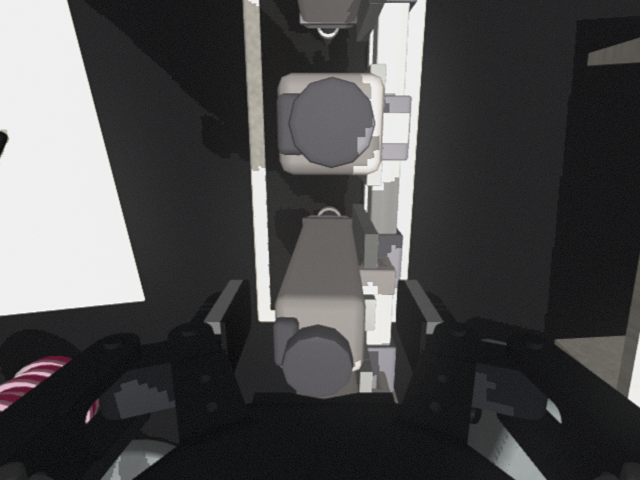

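View pics/s9c.png

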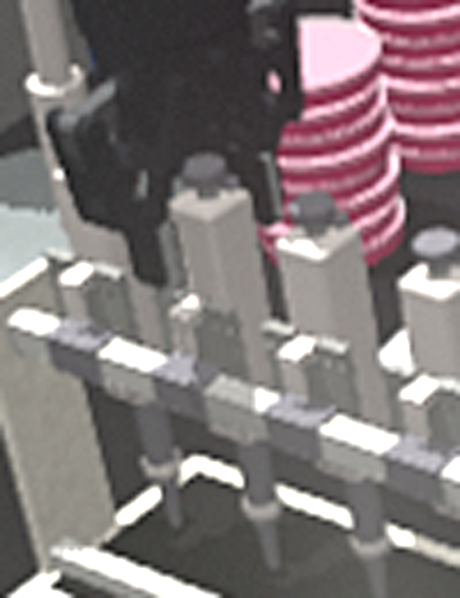

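Emit:
{"name": "servo_tool", "arguments": {
  "delta_pos": [
    [-0.005,0,0],
    [-0.015,0,0],
    [-0.03,0,0],
    [-0.03,0,0],
    [-0.03,0,0],
    [-0.03,0,0],
    [0,0,0],
    [0,0,0]
  ],
  "turn": [
    [0,0,0],
    [0,0,0],
    [0,0,0],
    [0,0,0],
    [0,0,0],
    [0,0,0],
    [0,0,0],
    [0,0,0]
  ],
  "grip": [-0.4,-0.4,-0.4,-0.4,-0.4,-0.4,-0.4,-0.4]
}}

```text
clock: 17.27
eef_pos: [0.5918, -0.2747, 0.4172]
tool_rot: [0.048, 1.57, -0.048]
wrist_force: [0.1, 0.1, -0.8]
width: 0.699
```

Emit:
{"name": "servo_tool", "arguments": {
  "delta_pos": [
    [0,0,-0.03],
    [0,0,-0.04],
    [0,0,-0.04],
    [0,0,-0.04],
    [0,0,0],
    [0,0,0]
  ],
  "turn": [
    [0,0,0],
    [0,0,0],
    [0,0,0],
    [0,0,0],
    [0,0,0],
    [0,0,0]
  ],
  "grip": [-0.4,-0.4,-0.4,-0.4,-0.4,-0.4]
}}

```text
clock: 18.02
eef_pos: [0.4428, -0.2646, 0.4166]
tool_rot: [0.048, 1.57, -0.046]
wrist_force: [1.1, 0.5, 0.3]
width: 0.696
```

Run:
```python
from h import *
c,im,st=snap('wrist','w10');show(st)
c,im,st=snap('scene','s10')
cv2.imwrite("pics/s10c.png",cv2.convertScaleAbs(cv2.resize(im[150:330,100:300],None,fx=3.3,fy=3.3,interpolation=cv2.INTER_CUBIC),alpha=1.3))
```

```text
t 18.025 pos [ 0.4428 -0.2646  0.4166] zyaw -3.42 down [ 0.      0.0013 -1.    ] F [1.08 0.54 0.25] M [ 0.019 -0.055 -0.022] w 0.696 j [-0.2   0.28  0.94  1.4  -0.22  1.58  0.66]
```

View pics/w10.png

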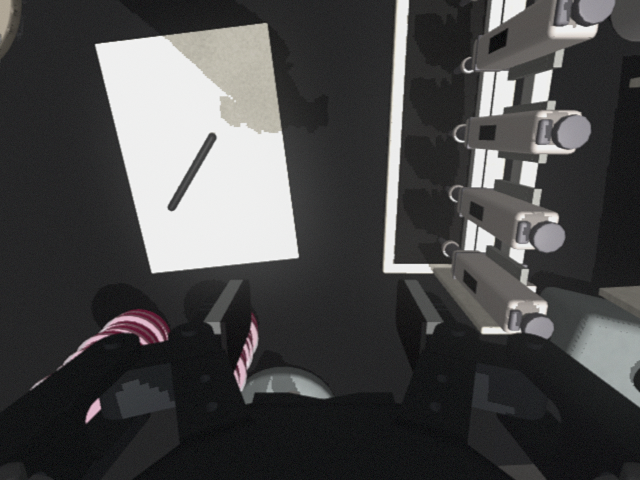

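View pics/s10c.png

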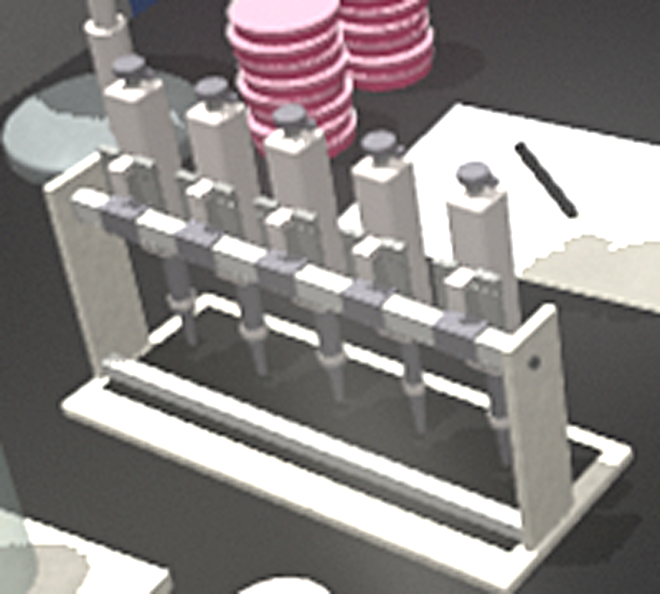

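Run:
```python
from h import *
a=cv2.imread("pics/scene0.png").astype(int);b=cv2.imread("pics/s10.png").astype(int)
d=np.abs(a-b).max(2)[150:330,100:300]; ys,xs=np.where(d>60); print(len(xs), [(n,((xs+100>=l)&(xs+100<r)).sum()) for n,l,r in (("nb1",120,150),("new",150,175),("nb2",175,203),("nb3",203,230),("nb4",230,260))])
c,st=load("w10")
px=[(573,132),(546,236),(538,326)]
P=onz(c,px,.258);print(P.round(4)); print("expected",(np.array([.6119,-.274])-.021*np.array([.998,-.06])).round(4))
```

```text
943 [('nb1', np.int64(0)), ('new', np.int64(286)), ('nb2', np.int64(29)), ('nb3', np.int64(0)), ('nb4', np.int64(8))]
[[ 0.5966 -0.2067  0.258 ]
 [ 0.5867 -0.2714  0.258 ]
 [ 0.5874 -0.3366  0.258 ]]
expected [ 0.5909 -0.2727]
```

Emit:
{"name": "servo_tool", "arguments": {
  "delta_pos": [
    [0,0.02,0],
    [0,0,0],
    [0,0,0],
    [0,0,0],
    [0,0,0],
    [0,0,0],
    [0,0,0],
    [0,0,0]
  ],
  "turn": [
    [0,0,0],
    [0,0,0],
    [0,0,0],
    [0,0,0],
    [0,0,0],
    [0,0,0],
    [0,0,0],
    [0,0,0]
  ],
  "grip": [-0.4,-0.4,-0.4,-0.4,-0.4,-0.4,-0.4,-0.4]
}}

```text
clock: 19.12
eef_pos: [0.4435, -0.2455, 0.4172]
tool_rot: [0.048, 1.57, -0.048]
wrist_force: [-0.4, -0.2, -0.3]
width: 0.699
```

Run:
```python
from h import *
c,im,st=snap('wrist','w11');show(st)
cv2.imwrite("pics/w11c.png",cv2.convertScaleAbs(cv2.resize(im[100:360,430:630],None,fx=2.3,fy=2.3,interpolation=cv2.INTER_CUBIC),alpha=1.3))
# predicted handle bottom corners / top corners for upright
```

```text
t 19.125 pos [ 0.4435 -0.2455  0.4172] zyaw -3.49 down [ 1.e-04  0.e+00 -1.e+00] F [-0.41 -0.18 -0.32] M [-0.028  0.029  0.016] w 0.699 j [-0.26  0.25  0.94  1.42 -0.2   1.57  0.61]
```

View pics/w11c.png

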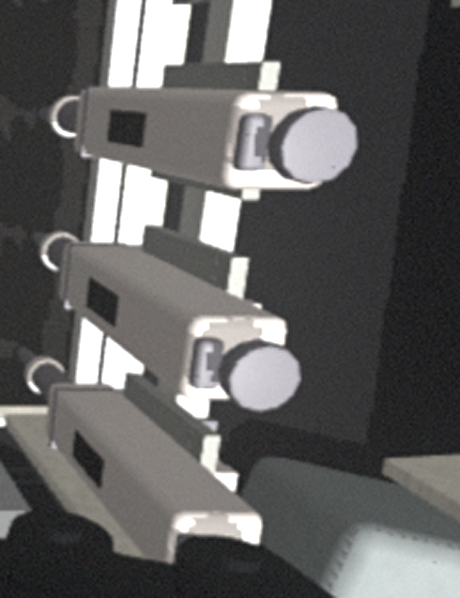

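```bash
python3 - <<'E'
from h import *
c,st=load("w11")
C=lambda u,v:(430+(u+.5)/2.3-.5,100+(v+.5)/2.3-.5)
a=np.radians(-3.4); ex=np.array([np.cos(a),np.sin(a),0]);n=np.array([.6119,-.274,0]); ey=np.array([-np.sin(a),np.cos(a),0])
def f(nm,uv,z):
    P=onz(c,C(*uv),z)[0]; print(nm,"sx",round(float((P-n)@ex),4),"sy",round(float((P-n)@ey),4))
f("nb2 btn",(315,146),.258);f("new btn",(262,376),.258)
f("nb2 front bot edge",(82,125),.115);f("new front bot",(66,275),.115)
f("nb1 front bot",(52,416),.115)
f("nb2 front top",(232,145),.240);f("new front top",(190,365),.240);f("nb1 front top",(170,535),.240)
f("nb2 nozzle c",(66,117),.044+.0);f("new nozzle",(57,250),.044);f("nb1",(42,376),.044)
E
python3 -c "
from h import *
show()"
```

```text
nb2 btn sx -0.0199 sy 0.0664
new btn sx -0.0241 sy 0.0009
nb2 front bot edge sx -0.0286 sy 0.0645
new front bot sx -0.0293 sy -0.0022
nb1 front bot sx -0.0296 sy -0.0709
nb2 front top sx -0.0322 sy 0.0654
new front top sx -0.0355 sy -0.002
nb1 front top sx -0.0343 sy -0.061
nb2 nozzle c sx -0.0102 sy 0.0648
new nozzle sx -0.0085 sy -0.0049
nb1 sx -0.0104 sy -0.0765
t 19.175 pos [ 0.4435 -0.2455  0.4172] zyaw -3.49 down [ 1.e-04  0.e+00 -1.e+00] F [0.28 0.52 0.15] M [-0.047  0.025 -0.042] w 0.699 j [-0.26  0.25  0.94  1.42 -0.2   1.57  0.61]
```

```bash
python3 -c "
from workcell import *
print(hand_in())"
```

```text
the job is handed in; nothing more can be done
None
```

The pipette now hangs by its hook in the notch of the empty hanger, and I handed the job in at about 19 s of the 72 s allowed.

I drew it straight up out of the rack and found the notch from two wrist-camera views. With the hook a few millimetres above the saddle it already lined up, so it went straight into the notch as I lowered it. I did not have to rest the hook on the plate edge and feel along for the notch. It stopped at the expected full depth with about 7 N of contact, well under the 20 N limit. I then eased the load and the grip, opened the fingers and backed away.

**Last checks:**
- **Hanging free:** the wrist force was about zero after release, and a later picture shows the pipette hanging at the neighbours' height.
- **Neighbours:** comparing scene pictures from before and after, they look unmoved. The few changed pixels around neighbour 2 and neighbour 4 I put down to shadows or overlap.
- **Straightness:** the top leans about 4 mm further forward than the neighbour's, roughly 1 to 1.5 degrees. I took this as the natural lean within the hook's play and left it alone.
- **Camera disagreement:** early on, the top and scene cameras differed by up to 9 mm at the stand, so I relied on the wrist camera, whose two views agreed with each other.

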